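# Set the recipe stand's sprung prop leg to its length mark and squeeze the cam lever shut

## Task

The folded recipe stand on the worktop has a spring-loaded telescopic leg: draw the leg out by its head, with the cam lever still open, until the leg's pointer is in line with the length mark clipped on the stand's front edge, and keep it there for a moment. Then, holding the leg at the mark all the while, squeeze the cam lever fully shut against the leg head; the cam alone does not carry the spring, so finish still gripping the plate and the shut lever with the pointer at the mark. Leave the mug, the cup and the tin alone.

Things in the scene. Friction and masses are not known exactly. Their poses are not given: they have to be found in the camera images.
- stand: folded recipe stand, fixed on the worktop: flat metal chassis, its y from -160 to +150 mm, x from -55 to +45, top 12 mm high; folded wooden board at x +53 to +153, at most 24 mm high. Origin on the worktop, z up. A steel tube lies along y at x = 0, top of its black mouth collar 37 mm high, mouth at y = -36; the leg slides out of it towards +y
- leg_travel (a joint): how far the leg is drawn out, m: 0 = fully in (its start), 0.11 = end stop; grows towards the stand's +y. A spring always pulls it in (3 N at 0, 5 N at 0.1) and takes it back if let go, lever shut or not. Little friction. The leg ends in the head: a black block 30 x 30 mm, top 37 mm above the worktop, that bears the thumb plate and the cam lever
- lever_angle (a joint): angle of the cam lever, rad: 0 = open, leaning 0.5 rad outwards (to the stand's +y); 0.5 = shut: upright, parallel to the thumb plate, at its stop. Starts at 0 to 0.06, stays where it is left, takes 2 to 3 N at its top to move. Hinge axis along the stand's x, 36 mm above the worktop
- leg: the sliding leg, seen by its thumb plate: a black ribbed upright plate fixed on the leg head, 26 mm wide (x), 6 mm thick (y), top 95 mm above the worktop; a finger behind it can draw the leg out. Axes as the stand's. Origin on the leg's axis, 26 mm above the worktop, in the plane of the plate's inner (-y, tube side) face
- lever: steel paddle of the cam lever on the +y side of the plate, 24 mm wide (x), 6 mm thick, 59 mm long from its hinge (origin), z along it, outer face at y +6. From the plate's inner face to its outer face: 28 mm shut (top 95 mm high); open 56 mm at the top edge (88 mm high). Fingers behind plate and outside paddle, closing along the stand's y, squeeze it shut
- grip (a point): point midway between the thumb plate's inner face and the outer face of the shut lever (14 mm from each), 70 mm above the worktop; a good height for the TCP. Moves with the leg. Below 37 mm above the worktop there are the head block and the tube.
- lever_tip (a point): top of the outer face of the lever paddle
- pointer (a point): tip of the thin black pointer (3 mm wide) that sticks out of the leg head towards the stand's -x, 22 mm above the worktop. Moves with the leg.
- length_mark: the length mark: a small dark steel clip with an upright fin 3 mm thick, 10 mm wide and 25 mm high above the worktop, fixed at the front of the stand beside the pointer's path. Its place along the stand changes: the leg is at length when pointer and fin have the same y in the stand's frame (leg drawn out 0.055 to 0.100 m). Origin at the middle of its foot; axes as the stand's.
- mug_blue: bystander: blue mug, 82 mm wide, 94 mm high; origin under it; leave alone
- cup_white: bystander: low white cup, 95 mm wide, 62 mm high; origin under it; leave alone
- tin_small: bystander: small round tin, 75 mm wide, 58 mm high; origin under it; leave alone

How it is judged:
On the way, in this order (a step that is already met when the one before it is completed fails the run):
1. the leg is held by the fingers with its pointer at the length mark (within 5 mm), the lever still open (under 0.15 rad) (y of pointer in the frame of length_mark between -0.005 and 0.005 m and contact force between the fingers and leg above 2 N and value of joint lever_angle below 0.15 rad), for 0.3 s.
2. the lever is squeezed shut (over 0.44 rad) with the leg held at the mark (within 5 mm) (y of pointer in the frame of length_mark between -0.005 and 0.005 m and contact force between the fingers and leg above 2 N and value of joint lever_angle above 0.44 rad), for 0.3 s.
At the end, for the whole second after the job is handed in: The lever is shut (over 0.44 of 0.5 rad), the pointer is within 5 mm of the length mark along the leg, the leg is still, and the fingers are still gripping: over 4 N on the leg with its lever, of that over 2 N on the lever. Mug, cup and tin stand upright where they were (all of step 2 and contact force between the fingers and leg above 4 N and contact force between the fingers and lever above 2 N and velocity of joint leg_travel between -0.01 and 0.01 m/s and angle between each of mug_blue, cup_white, tin_small's own z axis and vertical below 0.1 rad); the arm keeps its last pose, push and grip.
It fails at once if the lever is moved towards shut (past 0.2 rad) while the pointer is more than 12 mm from the length mark (value of joint lever_angle above 0.2 rad and not (y of pointer in the frame of length_mark between -0.012 and 0.012 m)).
It fails at once if a bystander (mug, cup or tin) is moved more than 15 mm (distance of any of mug_blue, cup_white, tin_small from where it was at the start of the episode above 0.015 m).
It also fails if it takes over 40 s, if anything falls off the work surface, if the arm or the gripper's body presses on something with over 40 N, if the wrist force passes 120 N, or if a joint passes its speed limit or range.

## Robot

A 6-joint arm with a two-finger parallel gripper is mounted at the origin on a cart in front of the work surface, level with it; the furniture and walls round the work are solid. World frame = base frame: x ahead of the robot, y to its left, z up, the work surface at z = 0. Lengths are in m, angles in rad, forces in N, time in s.
With the tool pointing down it reaches from about 0.35 to 0.775 m from the base axis. Payload 5.5 kg.
Tool frame: the origin (TCP) lies between the finger pads, 19 mm behind the fingertips; this is the grasp point; z points along the fingers, y is the line along which they close (so a half turn about z gives the same grasp; the last joint's range is limited). The gripper opens to 85 mm and grips with 20 to 120 N. Pads are 22 mm wide; open, the fingers measure 114 mm over their backs; the gripper's body (76 mm by 85 mm) begins 54 mm behind the grasp point. The pads swing forward as they close: fully open they stand 13 mm farther back than shut.
Start: joints at [-1.262, 0.313, 0.046, 1.304, 0, 1.431], TCP at [0.249, -0.518, 0.25] pointing down, gripper open.
Joint ranges: [-2.76, 2.76], [-0.86, 1.69], [-1.03, 1.26], [-2.2, 2.34], [-1.47, 1.5], [-3.14, 3.14]. Speed limits (rad/s): [2.57, 2.57, 3.14, 3.14, 3.14, 3.14].

## Interface

Orientations are given as a unit quaternion [w, x, y, z].
In Python, from workcell import env, viewer, nets gives the robot as it stands. The module is installed in compiled form; this text tells all that it offers.
- The arm moves only by the tool send_path, called after "Request:" in YAML: its name, and indented under it one key for each argument. Schema: {"type":"object","properties":{"plan":{"type":"string"},"aperture":{"type":"number"},"grip_force":{"type":"number"},"only":{"type":"string"},"quiet":{"type":"boolean"},"lines":{"type":"string"}},"required":["plan"],"additionalProperties":false}. plan is a string of 1 to 8 rows, one to a line, with the numbers parted by commas; each row has 6 numbers: dx, dy, dz in a scale on which 1.0 is 0.8 m, then a rotation vector rx, ry, rz in a scale on which 1.0 is pi/2 rad; each row is the pose to reach, as a shift and turn from the pose commanded when the call began, along the tool's axes at that moment; what a row does not reach only later rows make up. A row lasts 1/8 s, in which the tool goes at most 0.0625 m and 0.188 rad, less where a joint would pass 70% of its speed; a pose out of reach is approached as far as the arm can. aperture is the finger opening in m, set as the call begins (left out keeps the last). The fingers move at their own pace and stop on an object; grip_force is the grip in N (left out, the last holds). Time passes only in rows, so rows that do not move let the fingers close. The tool returns the time, the measured TCP pose, the force, the opening and the grip force at its end. only (a regular expression) keeps the lines of the reply that match it, lines (a string "A,B") keeps lines A to B, and quiet returns only ok. A shift or turn number past 1, either way, is cut back to 1. Input that does not fit is refused with a message, and nothing moves.
- env.get_state(): the state, without advancing time (a new reading comes with each control period).
- viewer.read_camera(name): name is "scene" or "top" or "wrist"; returns a dict with "image" (400x640x3 uint8, red, green, blue), "K" (3x3 intrinsics, pixels), "R" (3x3) and "t" (3): a world point X has camera coordinates R X + t. Camera axes: x right, y down, z forward; pixel columns grow to the right and rows downward; lengths in m; the calibration is good to about 2 mm. A picture is of the moment at which its call begins. There is no depth.
- env.hand_in(): hands the job in; it is judged then, once.
Trained networks look in a picture, given as the dict that the camera call returned (one of the last four; its "shot" number tells which), for a name from the list of things; names that differ only in an ending like _2 or _b are one class to them, and where a whole thing is asked for, a point or a joint stands for the part that bears it (a point fixed in the world has none). Each returns a list of dicts, best first, with "confidence" (0 to 1); they miss things now and then, are a little off and sometimes report something else, mostly with a low value. They report only what shows in the picture. A call takes as long as a camera call.
- nets.outline_of(label, picture): "region" (400x640 bool, what is visible of it) and "box" ([left, top, right, bottom] in pixels, round what is visible of it).
The state is a dict: "clock": time; "joint_pos": joint angles; "qvel": joint speeds; "tau": joint torques, N m; "tcp_pos": TCP position; "orientation": TCP orientation; "wrist_force": force on the tool from outside, world axes, zero at the start; "ft_torque": the same for the moment, N m; "finger_gap": finger opening in m; "grip_force": force on a finger pad.
Only numpy, scipy, OpenCV 4.12 (cv2) and the standard library are available. Lean on these libraries where they do the work, as an engineer would, in place of code of your own. Each camera call takes 0.05 s, during which the arm holds its last target. There are 200 camera calls.

## Working session

There is one attempt and no reset: what is moved stays moved. The work goes in short steps, Python scripts to look and compute and a tool call to move; the robot and the scene stay as the last step left them, time stands still between calls to the robot, and variables do not carry over. Pictures are saved under pics/ and viewed, at most 10 in all, crops included, and the job is handed in when it is done.

```bash
mkdir -p pics
```

Create h.py:
```python
from workcell import env, viewer, nets
import numpy as np, cv2
def shot(n,f=None):
    p=viewer.read_camera(n)
    if f: cv2.imwrite('pics/'+f,p['image'][:,:,::-1])
    return p
def ray(p,uv,z):
    d=p['R'].T@np.linalg.inv(p['K'])@np.array([uv[0],uv[1],1.]); c=-p['R'].T@p['t']
    return c+d*(z-c[2])/d[2]
def proj(p,X):
    q=p['K']@(p['R']@np.array(X)+p['t']); return q[:2]/q[2]
```

Run:
```python
from h import *
ps={n:shot(n,n+'0.png') for n in('top','scene')}
for n,p in ps.items():
    print(n,'cam',np.round(-p['R'].T@p['t'],3))
    for l in('stand','leg','lever','length_mark','pointer','mug_blue','cup_white','tin_small'):
        for r in nets.outline_of(l,p)[:2]:
            ys,xs=np.nonzero(r['region']); b=r['box']
            print(l,round(r['confidence'],2),np.round(b,0),xs.mean().round(1),ys.mean().round(1),cv2.minAreaRect(np.c_[xs,ys].astype(np.float32)))
```

```bash
python3 -c "
import cv2,numpy as np
cv2.imwrite('pics/x.png',np.zeros((2,2)))"
```

```text
top cam [0.318 0.135 1.333]
stand 0.79 [270. 154. 380. 234.] 325.4 195.2 ((325.4080505371094, 195.2543487548828), (65.25079345703125, 99.14016723632812), 81.57302856445312)
leg 0.74 [316. 202. 337. 212.] 327.7 208.6 ((327.5231018066406, 209.18463134765625), (10.666986465454102, 19.101348876953125), 82.87498474121094)
lever 0.68 [318. 206. 329. 212.] 323.8 208.7 ((323.5, 208.5), (7.0, 11.0), 90.0)
length_mark 0.35 [318. 203. 335. 220.] 327.8 208.6 ((327.59625244140625, 209.51316833496094), (12.408761024475098, 19.043149948120117), 79.3803482055664)
pointer 0.7 [318. 203. 337. 215.] 327.8 208.8 ((327.5960998535156, 209.7205352783203), (11.630407333374023, 19.09765625), 82.40535736083984)
mug_blue 0.73 [184. 198. 222. 233.] 201.4 222.2 ((200.4615478515625, 222.8076934814453), (33.723690032958984, 32.391868591308594), 64.65382385253906)
mug_blue 0.24 [207. 161. 235. 187.] 221.8 173.0 ((221.50003051757812, 173.00001525878906), (27.577163696289062, 23.334524154663086), 45.0)
cup_white 0.85 [443. 214. 480. 255.] 461.5 232.0 ((462.2195129394531, 232.02439880371094), (35.29527282714844, 31.23
[... 886 characters left out ...]
65625, 108.9857177734375), 57.528804779052734)
pointer 0.81 [321. 195. 339. 221.] 331.3 208.3 ((329.0, 207.0), (28.0, 18.0), 90.0)
mug_blue 0.98 [180. 249. 227. 308.] 203.2 276.5 ((203.55885314941406, 276.7353210449219), (56.510799407958984, 40.98851776123047), 75.96376037597656)
tin_small 0.97 [185. 218. 218. 251.] 201.1 235.4 ((200.9553680419922, 235.19691467285156), (30.896800994873047, 31.83979034423828), 86.8201675415039)
tin_small 0.64 [321. 206. 333. 217.] 325.5 208.0 ((325.4264831542969, 208.04409790039062), (12.176399230957031, 3.429971694946289), 59.036251068115234)[ WARN:0@0.008] global loadsave.cpp:1063 imwrite_ Unsupported depth image for selected encoder is fallbacked to CV_8U.
```

Run:
```python
import cv2,numpy as np
a=cv2.imread('pics/top0.png')[130:270,170:490]; b=cv2.imread('pics/scene0.png')[150:310,170:410]
a=cv2.resize(a,(800,350),interpolation=3)
b=cv2.resize(b[:80*2,:],(375,250),interpolation=3)
c=cv2.resize(cv2.imread('pics/top0.png')[150:240,260:390],(425,250),interpolation=3)
cv2.imwrite('pics/m1.png',np.vstack([a,np.hstack([b,c])]))
```

```text
(no output)
```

View pics/m1.png

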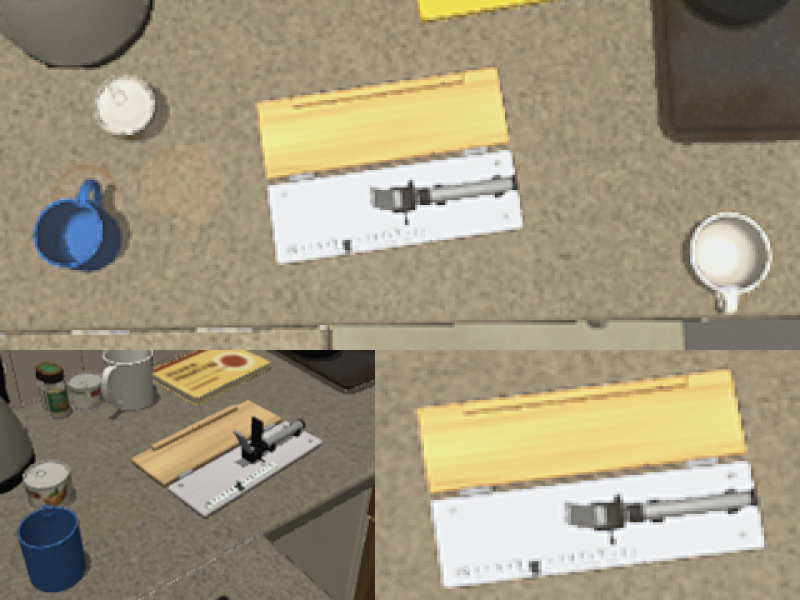

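The top view shows the stand with its +y pointing left (world +y). The leg head is near (327,208) px, the pointer tip near (333,220) and the dark clip near (309,227). Next I'll fit the stand pose, then take a closer look with the wrist camera.

Run:
```python
from h import *
p=shot('top')
r=nets.outline_of('stand',p)[0]['region']
ys,xs=np.nonzero(r); rc=cv2.minAreaRect(np.c_[xs,ys].astype(np.float32))
B=np.array([ray(p,c,.015)[:2] for c in cv2.boxPoints(rc)]); print(B.round(4))
C=B.mean(0); e=[B[1]-B[0],B[2]-B[1]]; e=max(e,key=np.linalg.norm); print(np.linalg.norm(e))
if e[1]<0:e=-e
yv=e/np.linalg.norm(e); xv=np.array([yv[1],-yv[0]])
O=C-.049*xv+.005*yv
print('O',O,'yaw',np.arctan2(xv[1],xv[0]))
for n,uv,z in(('plate',(331,208),.095),('ptr',(332.7,219),.022),('mark',(309,226.5),.02),('tubemouthR',(377,203.5),.03)):
    w=ray(p,uv,z)[:2]; print(n,w.round(4),((w-O)@xv).round(4),((w-O)@yv).round(4))
s=env.get_state(); print(s['tcp_pos'],s['orientation'],s['finger_gap'],s['clock'])
w=viewer.read_camera('wrist'); print(w['R'],-w['R'].T@w['t'])
```

```text
[[ 0.6284  0.3249]
 [ 0.6694  0.0116]
 [ 0.4597 -0.0113]
 [ 0.4199  0.2938]]
0.31598833174343
O [0.49512123 0.15338452] yaw 0.1299166776060402
plate [0.4902 0.1362] -0.0071 -0.0164
ptr [0.4659 0.1318] -0.0318 -0.0176
mark [0.4446 0.2055] -0.0433 0.0583
tubemouthR [ 0.5098 -0.0058] -0.0061 -0.1598
[ 0.24949938 -0.5180885   0.25004622] [ 7.52750418e-05  9.74922512e-01  2.22544578e-01 -8.41704183e-06] 0.0852067094106413 1.0
[[ 0.43318099 -0.90130615  0.0012039 ]
 [-0.85671485 -0.41133408  0.31119761]
 [-0.27998912 -0.13583628 -0.95034446]] [ 0.32212006 -0.48292023  0.37378744]
```

Units first: shifts go in shares of 0.8 m and turns go in shares of pi/2 rad. So 0.269 m is 0.3363, -0.259 m is -0.3238.

Request:
send_path:
  plan: "0.3363,-0.3238,0,0,0,0\n0.3363,-0.3238,0,0,0,0\n0.3363,-0.3238,0,0,0,0\n0.3363,-0.3238,0,0,0,0\n0.3363,-0.3238,0,0,0,0\n0.3363,-0.3238,0,0,0,0\n0.3363,-0.3238,0,0,0,0\n0.3363,-0.3238,0,0,0,0"
  aperture: 0.085
  grip_force: 20

```text
clock: 2.05
tcp_pos: [0.3797, -0.168, 0.2502]
orientation: [0.001, 0.975, 0.223, 0.0]
wrist_force: [-0.7, -0.4, -0.5]
finger_gap: 0.0849
grip_force: 0.0
```

```bash
python3 -c "
from h import *
s=env.get_state(); print(s['joint_pos'],s['tcp_pos'],s['orientation'])"
```

```text
[-6.10120617e-01  3.00442856e-03 -3.25536155e-01  1.24135370e+00
 -5.39040867e-04  2.08137776e+00] [ 0.37970907 -0.16802805  0.25019397] [5.15252943e-04 9.74783482e-01 2.23152163e-01 1.02833636e-04]
```

Converted, -0.252 m is -0.315, 0.244 m is 0.305, -1.44 rad is -0.9167.

Request:
send_path:
  plan: "0.305,-0.315,0,0,0,-0.1146\n0.305,-0.315,0,0,0,-0.2292\n0.305,-0.315,0,0,0,-0.3438\n0.305,-0.315,0,0,0,-0.4584\n0.305,-0.315,0,0,0,-0.573\n0.305,-0.315,0,0,0,-0.6875\n0.305,-0.315,0,0,0,-0.8021\n0.305,-0.315,0,0,0,-0.9167"

```text
clock: 3.05
tcp_pos: [0.4911, 0.1635, 0.2494]
orientation: [-0.0, 0.585, 0.811, -0.0]
wrist_force: [-0.3, -1.1, -0.2]
finger_gap: 0.0849
grip_force: 0.0
```

Request:
send_path:
  plan: "0,0,0,0,0,-0.1146\n0,0,0,0,0,-0.2292\n0,0,0,0,0,-0.3438\n0,0,0,0,0,-0.4584\n0,0,0,0,0,-0.573\n0,0,0,0,0,-0.6875\n0,0,0,0,0,-0.8021\n0,0,0,0,0,-0.8785"

```text
clock: 4.05
tcp_pos: [0.4911, 0.1626, 0.2497]
orientation: [-0.0, -0.064, 0.998, -0.0]
wrist_force: [-0.3, -0.2, -0.3]
finger_gap: 0.085
grip_force: 0.0
```

Run:
```python
from h import *
s=env.get_state(); print(s['joint_pos'],s['tcp_pos'],s['orientation'])
p=shot('wrist','w1.png')
for l in('leg','lever','length_mark','pointer','stand'):
  for r in nets.outline_of(l,p)[:2]: print(l,round(r['confidence'],2),np.round(r['box']))
```

```text
[ 1.64750702e-01  2.01713071e-01 -1.02265614e-01  1.26701816e+00
 -4.27072925e-04  3.70981122e-02] [0.49114134 0.16263227 0.2496672 ] [-7.82334564e-05 -6.37829876e-02  9.97963764e-01 -2.22551190e-04]
leg 0.65 [275. 140. 336. 196.]
lever 0.63 [298. 163. 337. 194.]
length_mark 0.71 [363. 117. 371. 128.]
pointer 0.9 [275. 135. 332. 197.]
stand 0.67 [164. 115. 448. 288.]
stand 0.22 [274. 150. 333. 200.]
```

View pics/w1.png

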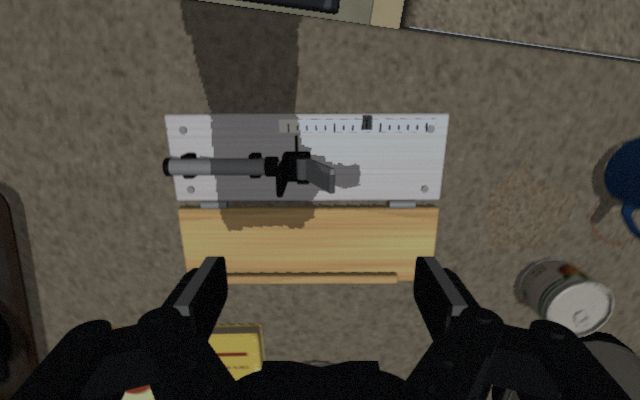

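The wrist view is aligned with the stand. The pointer tip is near (296,137), the mark fin near (367,122), and the plate and lever between (280,170) and (335,185). I'll zoom in and measure.

Run:
```python
from h import *
p=shot('wrist')
im=p['image']; c=cv2.resize(im[105:205,265:385],None,fx=6,fy=6,interpolation=3)[:,:,::-1]; cv2.imwrite('pics/c1.png',c)
cs=[(166,115),(448,113.5)]
W=[ray(p,c,.012) for c in cs]; print('front corners',np.round(W,4),np.linalg.norm(W[0]-W[1]))
e=(W[1]-W[0])[:2]; yv=e/np.linalg.norm(e); xv=np.array([yv[1],-yv[0]]); print('yaw',np.arctan2(xv[1],xv[0]))
O=(W[0][:2]+W[1][:2])/2+.055*xv+.005*yv; print('O',O)
np.savez('st.npz',O=O,xv=xv,yv=yv)
for n,uv,z in(('ptr',(296,138),.022),('markT',(367,118),.025),('markT',(367,127),.025)):
    w=ray(p,uv,z)[:2]; print(n,w.round(4),((w-O)@xv).round(4),((w-O)@yv).round(4))
for y in (-.03,-.02,-.015): print(y,[proj(p,np.r_[O+x*xv+y*yv,z]).round(1) for x,z in((-.013,.095),(.013,.095),(0,.037))])
```

```text
front corners [[ 0.4596 -0.0073  0.012 ]
 [ 0.4207  0.2938  0.012 ]] 0.3036051815330651
yaw 0.1284872446939734
O [0.49402055 0.15528759]
ptr [0.4654 0.1348] -0.031 -0.0166
markT [0.4352 0.2063] -0.0518 0.0581
markT [0.4443 0.2078] -0.0426 0.0585
-0.03 [array([275.3, 170.8]), array([276.7, 198.9]), array([283.1, 169.7])]
-0.02 [array([286.7, 170.7]), array([287.8, 198.9]), array([292.6, 169.6])]
-0.015 [array([292.4, 170.7]), array([293.4, 198.9]), array([297.3, 169.6])]
```

View pics/c1.png

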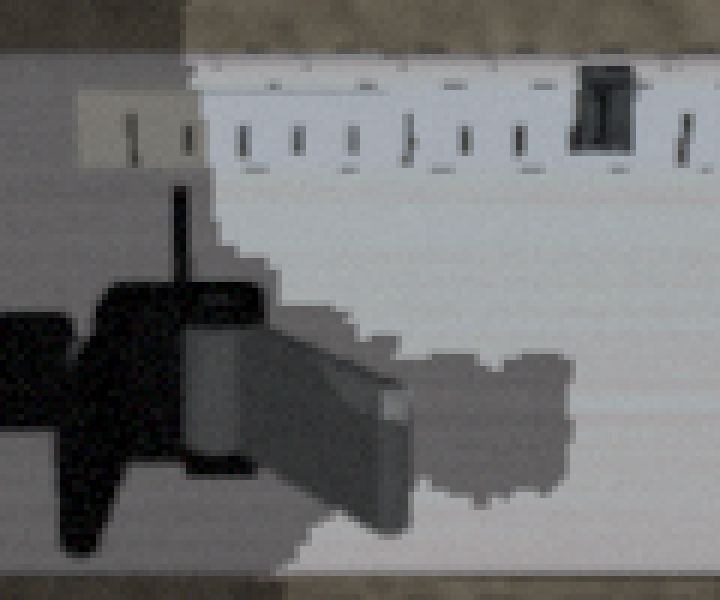

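Mark fin is at about y +57 mm, pointer −17.5 mm and plate inner face −30 mm, so the draw is about 74 mm. I'll descend astride the plate and lever.

Converted, 0.18 m is 0.225, 0.11 m is 0.1375.

Request:
send_path:
  plan: "-0.0013,-0.0125,0.05,0,0,0\n-0.0013,-0.0125,0.1,0,0,0\n-0.0013,-0.0125,0.1375,0,0,0\n-0.0013,-0.0125,0.175,0,0,0\n-0.0013,-0.0125,0.2,0,0,0\n-0.0013,-0.0125,0.225,0,0,0\n-0.0013,-0.0125,0.225,0,0,0"

```text
clock: 5.28
tcp_pos: [0.4909, 0.1548, 0.0686]
orientation: [-0.002, -0.063, 0.998, -0.0]
wrist_force: [-0.4, -0.2, 0.5]
finger_gap: 0.0849
grip_force: 0.0
```

Run:
```python
from h import *
p=shot('wrist','w2.png')
```

```text
(no output)
```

View pics/w2.png

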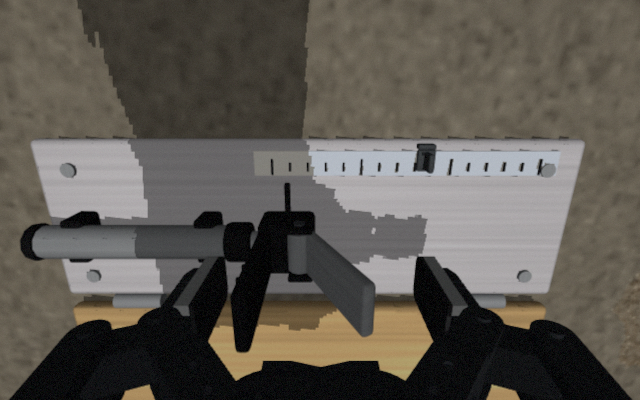

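Both pads are outside the plate and lever, the pointer is at (288,185) and the mark at (426,155). I'll narrow to 66 mm and draw the leg out.

Converted, -0.002 m is -0.0025.

Request:
send_path:
  plan: "-0.0025,0,0,0,0,0\n-0.0025,0,0,0,0,0\n-0.0025,0,0,0,0,0\n-0.0025,0,0,0,0,0"
  aperture: 0.066
  grip_force: 20

```text
clock: 5.82
tcp_pos: [0.4944, 0.1553, 0.0703]
orientation: [0.0, -0.064, 0.998, -0.0]
wrist_force: [0.2, 0.6, 0.1]
finger_gap: 0.0656
grip_force: 0.0
```

Request:
send_path:
  plan: "0,0.01,0,0,0,0\n0,0.0225,0,0,0,0\n0,0.0375,0,0,0,0\n0,0.0525,0,0,0,0\n0,0.0675,0,0,0,0\n0,0.08,0,0,0,0\n0,0.0875,0,0,0,0\n0,0.0875,0,0,0,0"

```text
clock: 6.82
tcp_pos: [0.4854, 0.2255, 0.07]
orientation: [0.0, -0.064, 0.998, 0.0]
wrist_force: [1.9, -3.8, 2.9]
finger_gap: 0.0661
grip_force: 2.0
```

Run:
```python
from h import *
p=shot('wrist','w3.png')
for l in('length_mark','pointer','lever'):
  for r in nets.outline_of(l,p)[:1]: print(l,round(r['confidence'],2),np.round(r['box']))
```

```text
length_mark 0.86 [290. 138. 306. 163.]
pointer 0.58 [120. 177. 372. 342.]
lever 0.9 [287. 217. 375. 331.]
```

View pics/w3.png

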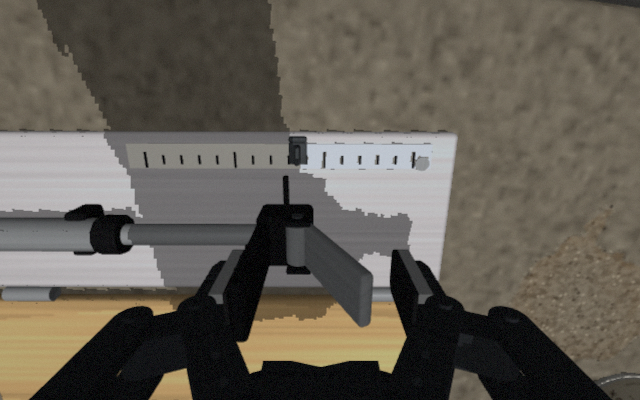

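The leg is drawn out: the pointer tip is at (286,178) and the mark at (298,150), so roughly 6 mm are left. I'll zoom in for an exact value.

Create m.py:
```python
from h import *
import sys
S=np.load('st.npz'); p=shot('wrist')
im=p['image'][130:215,255:340]; cv2.imwrite('pics/'+sys.argv[1],cv2.resize(im,(595,595),interpolation=cv2.INTER_CUBIC)[:,:,::-1])
g=cv2.cvtColor(p['image'],cv2.COLOR_RGB2GRAY).astype(float)
# pointer: darkness-weighted centre over rows near the tip (pixels darker than 45)
for v in range(178,200,3):
    r=g[v,265:315]; w=np.clip(50-r,0,None); k=np.argmax(w); lo,hi=max(0,k-4),k+5
    if w.max()>5: u=265+(np.arange(50)[lo:hi]@w[lo:hi])/w[lo:hi].sum(); print(v,round(u,1),((ray(p,(u,v),.022)[:2]-S['O'])@S['yv']).round(4))
r=nets.outline_of('length_mark',p)[0]['region']; ys,xs=np.nonzero(r)
for v in np.unique(ys)[1:-1:3]:
    x=xs[ys==v]; print('m',v,x.min(),x.max(),[((ray(p,((x.min()+x.max())/2,v),z)[:2]-S['O'])@S['yv']).round(4) for z in(.012,.025)])
```

```bash
python3 m.py c3.png
```

```text
178 285.1 0.0511
181 285.1 0.0511
184 285.2 0.0511
187 285.2 0.051
190 285.6 0.0512
193 285.7 0.0512
196 285.7 0.0511
199 285.7 0.051
m 138 292 307 [np.float64(0.0588), np.float64(0.0596)]
m 141 291 307 [np.float64(0.0585), np.float64(0.0593)]
m 144 290 307 [np.float64(0.0582), np.float64(0.059)]
m 147 290 307 [np.float64(0.0581), np.float64(0.059)]
m 150 290 308 [np.float64(0.0584), np.float64(0.0592)]
m 153 291 308 [np.float64(0.0586), np.float64(0.0595)]
m 156 291 308 [np.float64(0.0586), np.float64(0.0594)]
m 159 291 308 [np.float64(0.0585), np.float64(0.0594)]
m 162 292 307 [np.float64(0.0585), np.float64(0.0594)]
```

View pics/c3.png

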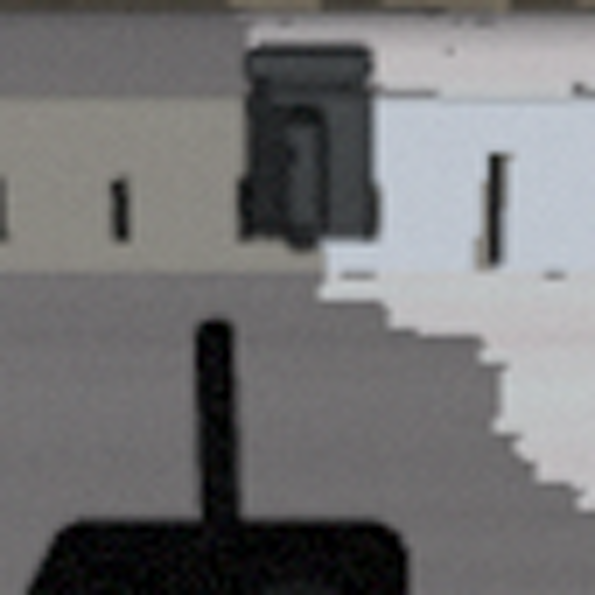

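The fin is 7.5 mm beyond the pointer. I'll draw that much further and hold it.

Converted, 0.0075 m is 0.0094, 0.004 m is 0.005.

Request:
send_path:
  plan: "0,0.005,0,0,0,0\n0,0.0094,0,0,0,0\n0,0.0094,0,0,0,0\n0,0.0094,0,0,0,0\n0,0.0094,0,0,0,0\n0,0.0094,0,0,0,0"

```text
clock: 7.88
tcp_pos: [0.4845, 0.2321, 0.07]
orientation: [0.0, -0.063, 0.998, -0.0]
wrist_force: [2.3, -4.0, 2.2]
finger_gap: 0.0663
grip_force: 2.3
```

```bash
python3 m.py c4.png
```

```text
178 285.0 0.0586
181 285.0 0.0585
184 285.1 0.0585
187 285.2 0.0585
190 285.5 0.0586
193 285.6 0.0586
196 285.6 0.0585
199 285.5 0.0584Traceback (most recent call last):
  File "m.py", line 10, in <module>
    r=nets.outline_of('length_mark',p)[0]['region']; ys,xs=np.nonzero(r)
      ~~~~~~~~~~~~~~~~~~~~~~~~~~~~~~~~^^^
IndexError: list index out of range
```

View pics/c4.png

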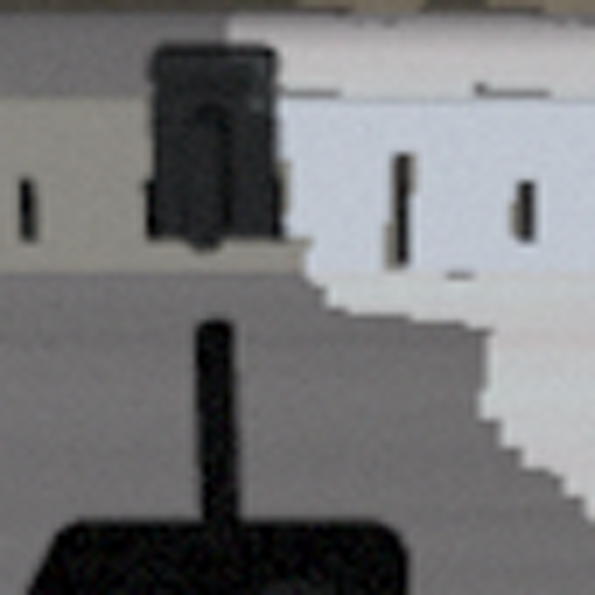

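Pointer and fin line up (both about column 213 of the crop). Now I'll squeeze in steps, backing the TCP off by half of each closing so the plate stays put.

Converted, -0.004 m is -0.005.

Request:
send_path:
  plan: "0,-0.005,0,0,0,0\n0,-0.005,0,0,0,0\n0,-0.005,0,0,0,0"
  aperture: 0.058
  grip_force: 30

```text
clock: 8.35
tcp_pos: [0.4847, 0.228, 0.0699]
orientation: [-0.0, -0.063, 0.998, -0.0]
wrist_force: [1.6, -4.9, 3.0]
finger_gap: 0.0576
grip_force: 2.5
```

Request:
send_path:
  plan: "0,-0.005,0,0,0,0\n0,-0.005,0,0,0,0\n0,-0.005,0,0,0,0"
  aperture: 0.050

```text
clock: 8.72
tcp_pos: [0.4853, 0.2241, 0.0704]
orientation: [0.0, -0.064, 0.998, -0.0]
wrist_force: [-0.5, -5.5, 6.5]
finger_gap: 0.0503
grip_force: 6.6
```

```bash
python3 m.py c5.png 2>&1 | head -3
```

```text
178 299.7 0.0586
181 299.6 0.0585
184 299.6 0.0585
```

Converted, -0.004 m is -0.005.

Request:
send_path:
  plan: "0,-0.005,0,0,0,0\n0,-0.005,0,0,0,0\n0,-0.005,0,0,0,0"
  aperture: 0.042

```text
clock: 9.2
tcp_pos: [0.4861, 0.2202, 0.0703]
orientation: [0.0, -0.064, 0.998, -0.0]
wrist_force: [0.3, -4.5, 4.5]
finger_gap: 0.0419
grip_force: 3.5
```

Request:
send_path:
  plan: "0,-0.005,0,0,0,0\n0,-0.005,0,0,0,0\n0,-0.005,0,0,0,0"
  aperture: 0.034

```text
clock: 9.57
tcp_pos: [0.4867, 0.2163, 0.0706]
orientation: [0.0, -0.064, 0.998, -0.0]
wrist_force: [-0.1, -4.8, 6.8]
finger_gap: 0.0335
grip_force: 4.8
```

```bash
python3 m.py c6.png 2>&1 | head -3
```

```text
178 313.2 0.0579
181 313.4 0.058
184 313.3 0.0579
```

Still at the mark. The final squeeze goes to firm contact.

Converted, -0.0025 m is -0.0031, -0.002 m is -0.0025.

Request:
send_path:
  plan: "0,-0.0025,0,0,0,0\n0,-0.0031,0,0,0,0\n0,-0.0031,0,0,0,0\n0,-0.0031,0,0,0,0\n0,-0.0031,0,0,0,0\n0,-0.0031,0,0,0,0\n0,-0.0031,0,0,0,0\n0,-0.0031,0,0,0,0"
  aperture: 0.022
  grip_force: 30

```text
clock: 10.68
tcp_pos: [0.4871, 0.2142, 0.0709]
orientation: [0.001, -0.064, 0.998, 0.001]
wrist_force: [-0.9, -5.2, 9.8]
finger_gap: 0.0273
grip_force: 29.2
```

```bash
sed -i 's/255:340/275:360/;s/265:315/295:345/;s/265+/295+/' m.py; python3 m.py c7.png; cp pics/c7.png pics/c7v.png; python3 -c "
from h import *
shot('wrist','w7.png')"
```

```text
178 320.4 0.0598
181 320.4 0.0598
184 320.4 0.0598
187 320.5 0.0599
190 320.5 0.0598
193 320.4 0.0598
196 320.3 0.0598
199 320.4 0.0598
m 137 310 327 [np.float64(0.0588), np.float64(0.0589)]
m 140 310 327 [np.float64(0.0588), np.float64(0.0589)]
m 143 310 327 [np.float64(0.0588), np.float64(0.0589)]
m 146 310 327 [np.float64(0.0588), np.float64(0.0589)]
m 149 310 327 [np.float64(0.0588), np.float64(0.0589)]
m 152 310 327 [np.float64(0.0588), np.float64(0.0588)]
m 155 310 327 [np.float64(0.0588), np.float64(0.0588)]
m 158 310 327 [np.float64(0.0588), np.float64(0.0588)]
m 161 310 327 [np.float64(0.0588), np.float64(0.0588)]
```

View pics/w7.png

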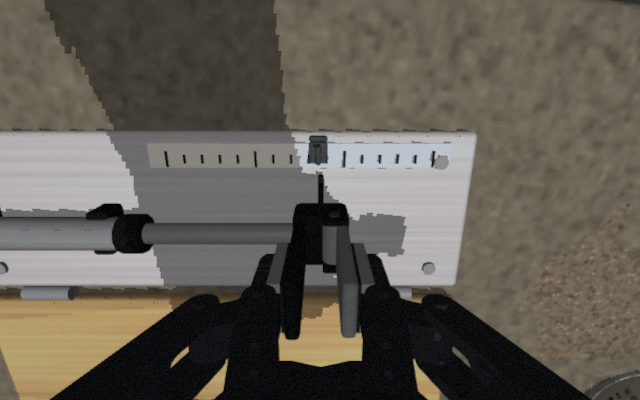

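View pics/c7.png

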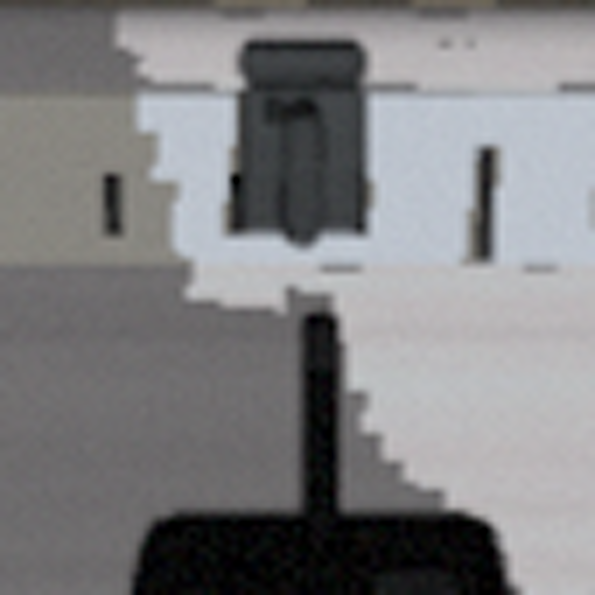

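The lever is shut (gap 27 mm, parallel to the plate) at 29 N, and the pointer is about 1.2 mm past the fin. I'll nudge it back, let it settle and hand in.

Converted, -0.0012 m is -0.0015.

Request:
send_path:
  plan: "0,-0.0015,0,0,0,0\n0,-0.0015,0,0,0,0\n0,-0.0015,0,0,0,0\n0,-0.0015,0,0,0,0\n0,-0.0015,0,0,0,0\n0,-0.0015,0,0,0,0"

```text
clock: 11.58
tcp_pos: [0.4872, 0.213, 0.0709]
orientation: [0.001, -0.064, 0.998, 0.001]
wrist_force: [-0.4, -4.4, 8.7]
finger_gap: 0.027
grip_force: 29.2
```

```bash
python3 m.py c8.png | sed -n '1,2p;10p'; python3 -c "
from h import *
print(env.hand_in())"
```

```text
178 320.3 0.0585
181 320.3 0.0586
m 139 312 329 [np.float64(0.0587), np.float64(0.0587)]
the job is handed in; nothing more can be done
None
```

I drew the leg out to the length mark and squeezed the lever shut, then handed the job in still gripping at about 29 N, with the pointer measured within 0.5 mm of the mark; the hand-in returned no verdict.

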